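# Show a tape roll against the colour sample on the spring slide

## Robot

A 6-joint arm with a two-finger parallel gripper is mounted at the origin on a cart in front of the work surface, level with it; the furniture and walls round the work are solid. World frame = base frame: x ahead of the robot, y to its left, z up, the work surface at z = 0. Lengths are in m, angles in degrees, forces in N, time in s.
With the tool pointing down it reaches from about 0.4 to 0.825 m from the base axis. Payload 7 kg.
Tool frame: the origin (TCP) lies between the finger pads; the fingertips stand 14 mm ahead of it and the grasp point (between the pads) lies 5 mm behind it (r.tips_ahead is the distance from the TCP to the fingertips, in m); z points along the fingers, y is the direction in which the jaws open and shut (so a half turn about z gives the same grasp; the last joint's range is limited). The gripper opens to 88 mm and grips with 3 to 60 N. Pads are 19 mm wide; open, the fingers measure 130 mm over their backs; the gripper's body (78 mm by 193 mm) begins 47 mm behind the grasp point.
Start: joints at [85.147, 20.546, 0.682, 0, -70.136, -16.507], TCP at [0.246, 0.629, 0.241] pointing down, gripper open.
Joint ranges: [-176.03, 176.03], [-82.01, 121.73], [-58.28, 71.71], [-173.87, 95.51], [-174.79, -0.11], [-173.66, 173.66]. Speed limits (degrees/s): [136.94, 136.94, 172.46, 180, 180, 180].

## Interface

Orientations are given as [roll, pitch, yaw] about the fixed x, y, z axes, in that order (R = Rz(yaw) Ry(pitch) Rx(roll)).
In Python, from plant import r gives the robot as it stands.
- The arm moves only by the tool apply_moves, never from a script. Its arguments are lists of equal length, an entry for each row: "slide": the shift along the tool's x, y, z as a fraction of full scale, a list of three; "turn": the turn, a rotation vector about the tool's x, y, z as a fraction of full scale, a list of three; "jaw": the closure, from 0 (fully open) to 1 (shut). In form: {"slide": [[dx, dy, dz], ...], "turn": [[wx, wy, wz], ...], "jaw": [jaw, ...]}. A call has 1 to 8 rows; each row shifts and turns the commanded pose from where the row before left it, along the tool's axes as they then stand; what a row does not reach is not made up. Full scale, the value 1, is 0.1 m for a shift and 1.5 rad for a turn. A row lasts 1/10 s, in which the tool goes at most 50 mm and 8.59 degrees, less where a joint would pass 70% of its speed; a pose out of reach is approached as far as the arm can. A call with a number of a shift or a turn outside -1 to 1 is refused whole. A call with a gripper value outside its range is refused whole. The fingers move at their own pace and stop on an object; "newtons" is the grip in N (left out, the last holds). Time passes only in rows, so rows that do not move let the fingers close. It gives the time, the measured TCP pose, the force and the opening at its end, in the units of the state.
- r.get_state(): the state, without advancing time (a new reading comes with each control period).
- r.capture(name): name is "scene" or "top" or "wrist"; returns a dict with "pixels" (420x560x3 uint8, blue, green, red), "depth" (420x560 float32, m along the optical axis (not along the pixel's ray), 0 where there is no reading), "fx", "fy", "cx", "cy" (pixels), "rvec" (rotation vector, rad) and "tvec" (3), from world to camera coordinates, as OpenCV has them. Camera axes: x right, y down, z forward; pixel columns grow to the right and rows downward; lengths in m; the calibration is good to about 2 mm. The wrist camera is an equidistant fisheye: a pixel r from the principal point sees the ray r / f radians off the axis. A picture is of the moment at which its call begins.
- r.close_job(): hands the job in, once; it reports no verdict.
The state is a dict: "time_s": time; "joints": joint angles; "qd": joint speeds; "joint_torque": joint torques, N m; "tcp_pos": TCP position; "eef_rot": TCP orientation; "contact_force": force on the tool from outside, world axes, zero at the start; "moment": the same for the moment, N m; "gripper_width": finger opening in m.
Only numpy, scipy, OpenCV 4.12 (cv2) and the standard library are available. Lean on these libraries where they do the work, as an engineer would, in place of code of your own. Each camera call takes 0.05 s, during which the arm holds its last target.

## Task

Put the green-striped tape roll into the nest of the spring slide while the slide is home, handling it gently: the paper roll must never be squeezed with more than 15 N from each finger. Then pull the slide out by its orange pull until the red line beside the nest is level with the red line of the green sample clip, and finish while still holding it there for the customer to compare; never let the slide fly back, and leave the other two rolls and the pen where they are.

Things in the scene. Friction and masses are not known exactly. Their poses are not given: they have to be found in the camera images.
- stamp_chest: plywood chest with its lid raised, fixed on the counter to the right of the work: about 180 mm (x) by 240 mm (y), 125 mm high, its lid standing up to 270 mm, one drawer out 50 mm to the front; only an obstacle, origin at the centre of its underside. (Tall pen racks also stand behind the work, beyond x = 0.73 m.)
- green_roll: roll of paper tape with green stripes, lying flat, loose, 14 to 26 g: disc 46 mm across, 15 mm high; origin at the centre of its underside, z up. It is crushed when the fingers squeeze it with more than 15 N each. (The rolls' places are swapped at random.)
- blue_roll: plain blue tape roll of the same size, origin at the centre of its underside; a bystander, leave it where it is
- yellow_roll: yellow flowered tape roll of the same size, origin at the centre of its underside; a bystander, leave it where it is
- pen: blue and white pen lying flat on the counter, 148 mm long, 9 mm high, origin at the middle of its underside; a bystander, leave it where it is
- stand: colour-matching slide, fixed: brown base 290 mm (x) by 130 mm (y), 8 mm thick (x -140 to +150, y -56 to +74 mm), two guide rails along x, 16 mm high; origin on the counter. Its x axis points away from the robot, turned by up to 0.4 rad; the white carriage is pulled along its -x
- carriage (a joint): travel of the white carriage in m: 0 home, growing as it is pulled along the stand's -x, at most 0.10. A spring pulls it home with 2 N at 0, 6 N at 0.10; let go, it flies back (a return faster than 0.3 m/s counts as that). The carriage is a plate 156 by 68 mm, its top 18 mm above the counter
- nest (a point): centre of the nest, on top of the carriage, 18 mm above the counter; axes as the stand's; moves with the carriage. The roll lies flat here between four grey pins (10 mm across, 9 mm high, tapered tops) at +-22.6 mm in x and y: 4 mm play all round, and 35 mm gaps on the x and y sides where fingers can reach down. A red line at the carriage's +y edge shows the x of this point
- pull (a point): orange upright pull on the carriage, 105 mm in front (-x) of the nest: 14 mm (x) by 30 mm (y) by 40 mm high, foot plate 24 by 44 by 4 mm; this point is the centre of its underside, 18 mm above the counter, so its top is 58 mm above the counter. Stiff; can be gripped firmly
- sample: sample clip, fixed on the left (+y) rail: black block 26 by 26 mm, 14 mm high, with a green square and a red line along y over its middle; origin at the centre of its underside, 16 mm above the counter, axes as the stand's. The slide is at the mark when nest and this origin have the same x along the stand: 45 to 80 mm of travel, different each time
Mind the look-alikes: they are no part of the job. What is shaped like the green_roll but brown is not meant.

How it is judged:
By the outcome, as a careful person would: the job done as asked, in the order asked, and still so for the second after the job is handed in, while the arm keeps its last pose, push and grip.
It also fails if it takes over 58 s, if anything falls off the work surface, if the arm or the gripper's body presses on something with over 40 N, if the wrist force passes 120 N, or if a joint passes its speed limit or range.

## Working session

There is one attempt and no reset: what is moved stays moved. The work goes in short steps, Python scripts to look and compute and a tool call to move; the robot and the scene stay as the last step left them, time stands still between calls to the robot, and variables do not carry over. Pictures are saved under pics/ and viewed, and the job is handed in when it is done.

Besides the shell and the picture viewer there is one more tool, called after "Request:" by a JSON object that holds its "fn" and its "kwargs", one argument or row to a line. apply_moves: Moves the arm, as the interface text tells. Shift numbers are shares of 0.1 m and turn numbers shares of 1.5 rad, none past 1 either way. Its arguments: {"type":"object","properties":{"slide":{"type":"array"},"turn":{"type":"array"},"jaw":{"type":"array"},"newtons":{"type":"number"}},"required":["slide","turn","jaw"]}

```bash
ls; mkdir -p pics; python3 - <<'E'
from plant import r
import cv2,numpy as np
print(r.get_state(), r.tips_ahead)
for n in("scene","top"):
    c=r.capture(n); cv2.imwrite(f"pics/{n}0.png",c["pixels"]); np.savez(f"{n}0.npz",**c)
    print(n,c["fx"],c["cx"],c["cy"],c["rvec"],c["tvec"])
E
```

```text
pics
{'time_s': 0.0, 'joints': array([ 8.51492698e+01,  2.05915457e+01,  6.34687017e-01, -1.83430842e-02,
       -7.01370383e+01, -1.65065451e+01]), 'qd': array([-0.05517178, -0.02650823, -0.05181442,  0.036706  ,  0.10032288,
        0.01255793]), 'joint_torque': array([-1.60184412e-03, -5.82725644e+01,  2.93060732e+01,  6.99739739e+00,
        6.95276249e-03, -1.65095321e-04]), 'tcp_pos': array([0.24569121, 0.62820236, 0.23963396]), 'eef_rot': array([ 1.79905073e+02, -1.01477052e-02, -2.13635135e+01]), 'contact_force': array([-0.61517033, -0.29039612,  0.0145916 ]), 'moment': array([-0.01051554, -0.01891946, -0.01584517]), 'gripper_width': 0.0875828544737463} 0.014
scene 382.24202282070064 278.16349542345677 208.08536345191797 [ 1.07844799 -2.51222719  0.92502659] [0.44837267 0.23201496 0.71139588]
top 382.2832267723673 281.83819224685806 212.28300154548208 [ 2.08497407 -2.1495445   0.17332048] [0.13411468 0.51971887 0.95198668]
```

View pics/scene0.png

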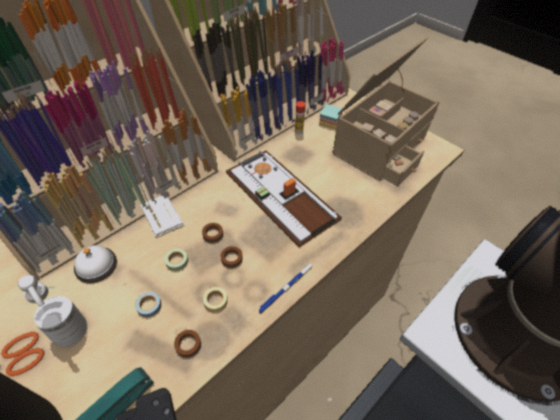

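View pics/top0.png

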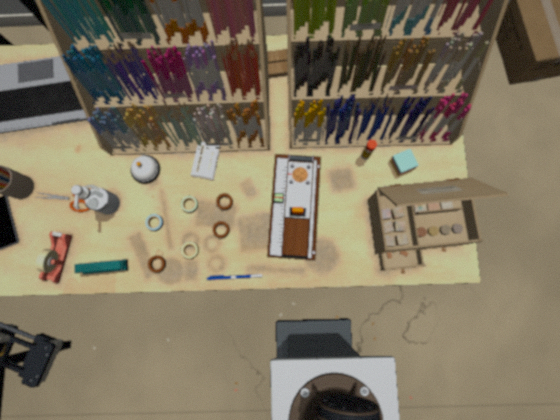

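In the top view the ring-shaped candidates are (190,204) greenish, (155,222) blue, (190,250) yellowish, and brown ones at (224,201), (221,230) and (157,264). I'll enlarge the picture to confirm which is which.

```bash
python3 - <<'E'
import cv2,numpy as np
a=cv2.imread("pics/top0.png")[180:285,135:265]; b=cv2.imread("pics/scene0.png")[215:325,120:250]
cv2.imwrite("pics/crop1.png",np.hstack([cv2.resize(a,(400,400*105//130),interpolation=cv2.INTER_CUBIC)[:320],cv2.resize(b,(400,338),interpolation=cv2.INTER_CUBIC)[:320]]))
a=cv2.imread("pics/top0.png")[145:265,260:330]
cv2.imwrite("pics/crop2.png",cv2.resize(a,(350,600),interpolation=cv2.INTER_CUBIC))
E
```

```text
(no output)
```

View pics/crop1.png

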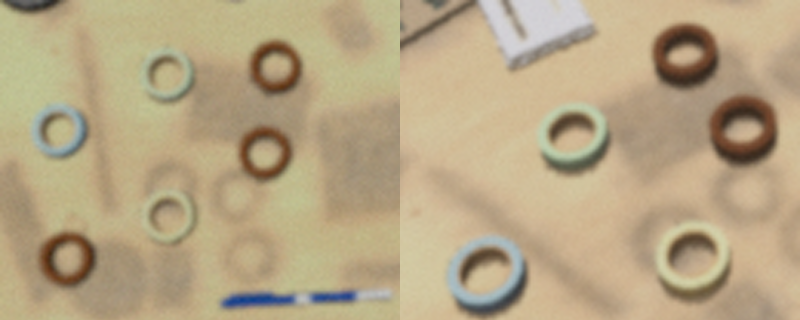

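View pics/crop2.png

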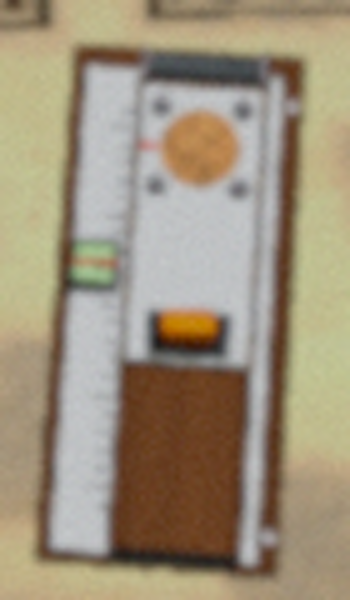

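The green roll is top (190,204), scene about (176,259): it is the only green-tinted ring, and the others are blue, yellow and brown. Now I'll measure it.

```bash
cat > h.py <<'E'
import cv2,numpy as np
def load(n): return dict(np.load(n))
def ray(c,uv,fish=False):
    R,_=cv2.Rodrigues(np.asarray(c["rvec"],float)); t=np.asarray(c["tvec"],float).ravel()
    x=(uv[0]-c["cx"])/c["fx"]; y=(uv[1]-c["cy"])/c["fy"]
    if fish:
        th=np.hypot(x,y); s=np.sin(th)/th if th>1e-9 else 1.
        d=np.array([x*s,y*s,np.cos(th)])
    else: d=np.array([x,y,1.])
    return -R.T@t, R.T@d
def onz(c,uv,z,fish=False):
    o,d=ray(c,uv,fish); return o+d*(z-o[2])/d[2]
def proj(c,P,fish=False):
    R,_=cv2.Rodrigues(np.asarray(c["rvec"],float)); p=R@np.asarray(P,float)+np.asarray(c["tvec"],float).ravel()
    if fish:
        rr=np.hypot(p[0],p[1]); th=np.arctan2(rr,p[2]); k=th/rr if rr>1e-9 else 1/p[2]
    else: k=1/p[2]
    return np.array([c["cx"]+c["fx"]*p[0]*k, c["cy"]+c["fy"]*p[1]*k])
E
python3 - <<'E'
from h import *
for n,seeds in(("top0.npz",[(190,204),(155,222),(190,250)]),("scene0.npz",[(176,259),(147,304),(215,299)])):
    c=load(n)
    hsv=cv2.cvtColor(c["pixels"],cv2.COLOR_BGR2HSV)
    lab=cv2.cvtColor(c["pixels"],cv2.COLOR_BGR2LAB).astype(int)
    for s in seeds:
        # bright ring vs local background: distance in lab from local median
        x,y=s;w=17
        L=lab[y-w:y+w+1,x-w:x+w+1]; bg=np.median(L.reshape(-1,3),0)
        m=(np.abs(L[...,1:]-bg[1:]).sum(2)>9).astype(np.uint8)
        cs,_=cv2.findContours(m,cv2.RETR_EXTERNAL,cv2.CHAIN_APPROX_NONE)
        k=max(cs,key=cv2.contourArea); h=cv2.convexHull(k)
        e=cv2.fitEllipse(k); uv=np.array(e[0])+[x-w,y-w]
        print(n,s,np.round(uv,1),np.round(e[1],1),np.round(onz(c,uv,.0125),4),bg, L[m>0].mean(0).round())
t=load("top0.npz")
for nm,p,z in [("baseTL",(275.5,154.8),.008),("baseTR",(320,157.5),.008),("baseBL",(268.5,256.5),.008),("baseBR",(314.5,259),.008),
  ("pin1",(292,166),.027),("pin2",(308.8,167),.027),("pin3",(291,182.2),.027),("pin4",(307.5,183),.027),("nestdisc",(300,174.6),.018),("pulltop",(297.7,209.8),.058),("sample",(279,197.5),.030)]:
    print(nm,np.round(onz(t,p,z),4))
E
```

```text
top0.npz (190, 204) [195.1 207.2] [16.9 31.8] [0.552  0.3555 0.0125] [186. 125. 151.] [163. 126. 144.]
top0.npz (155, 222) [153.8 221.7] [17.1 18.5] [0.5156 0.468  0.0125] [184. 125. 150.] [162. 124. 133.]Traceback (most recent call last):
  File "<stdin>", line 13, in <module>
cv2.error: OpenCV(4.12.0) /io/opencv/modules/imgproc/src/shapedescr.cpp:361: error: (-201:Incorrect size of input array) There should be at least 5 points to fit the ellipse in function 'fitEllipseNoDirect'
```

```bash
python3 - <<'E'
from h import *
t=load("top0.npz"); s=load("scene0.npz")
print("roll",onz(t,(190,204),.015),onz(s,(176,258),.015))
for nm,p,z in [("baseTL",(275.5,154.8),.008),("baseTR",(320,157.5),.008),("baseBL",(268.5,256.5),.008),("baseBR",(314.5,259),.008),
  ("pin1",(292,166),.027),("pin2",(308.8,167),.027),("pin3",(291,182.2),.027),("pin4",(307.5,183),.027),("nestdisc",(300,174.6),.018),("pulltop",(297.7,209.8),.058),("sample",(279,197.5),.030)]:
    print(nm,np.round(onz(t,p,z),4))
for nm,p in [("brown",(224,201)),("brown2",(221,230)),("yel",(190,250)),("blue",(154,222)),("pen",(235,277)),("dome",(145,168)),("paper",(205,161))]: print(nm,np.round(onz(t,p,.01),3))
from plant import r
c=r.capture("wrist");cv2.imwrite("pics/w0.png",c["pixels"]);print(c["rvec"],c["tvec"],c["fx"],c["cx"],c["cy"])
E
```

```text
roll [0.56096561 0.36903387 0.015     ] [0.56302043 0.37291833 0.015     ]
baseTL [0.6956 0.132  0.008 ]
baseTR [0.6832 0.0078 0.008 ]
baseBL [0.4122 0.1579 0.008 ]
baseBR [0.4019 0.0356 0.008 ]
pin1 [0.6554 0.0871 0.027 ]
pin2 [0.6509 0.0414 0.027 ]
pin3 [0.6098 0.0913 0.027 ]
pin4 [0.606  0.0467 0.027 ]
nestdisc [0.6328 0.0658 0.018 ]
pulltop [0.5271 0.0767 0.058 ]
sample [0.5677 0.125  0.03  ]
brown [0.567 0.277 0.01 ]
brown2 [0.487 0.285 0.01 ]
yel [0.436 0.368 0.01 ]
blue [0.515 0.468 0.01 ]
pen [0.361 0.248 0.01 ]
dome [0.669 0.499 0.01 ]
paper [0.684 0.33  0.01 ]
[-1.65820961  2.42970131  0.37985115] [ 0.67369184 -0.0394211   0.39213088] 325.19226210127806 281.09153311786434 207.4690702508589
```

View pics/w0.png

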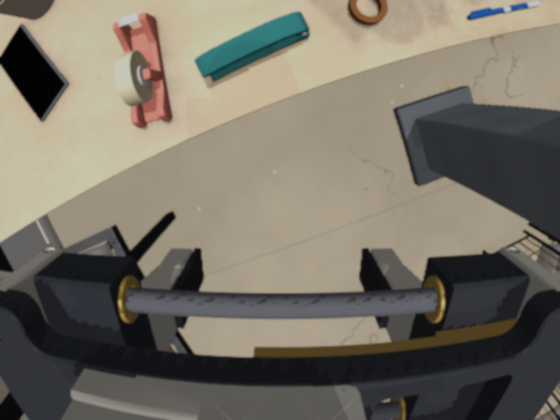

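The roll is at about (0.562, 0.371) in both views, agreeing to 4 mm. The stand is turned about -5.3° with its nest near (0.633, 0.066). I'll move above the roll now.

Request:
{"fn": "apply_moves", "kwargs": {
  "slide": [
    [0.32,0.1,0.05],
    [0.32,0.1,0.05],
    [0.32,0.1,0.05],
    [0.32,0.1,0.05],
    [0.32,0.1,0.05],
    [0.32,0.1,0.05],
    [0.32,0.1,0.05],
    [0.32,0.1,0.05]
  ],
  "turn": [
    [0,0,0],
    [0,0,0],
    [0,0,0],
    [0,0,0],
    [0,0,0],
    [0,0,0],
    [0,0,0],
    [0,0,0]
  ],
  "jaw": [0.3,0.3,0.3,0.3,0.3,0.3,0.3,0.3],
  "newtons": 5
}}

```text
time_s: 0.95
tcp_pos: [0.456, 0.4598, 0.2002]
eef_rot: [180.0, 0.0, -21.4]
contact_force: [0.4, 0.2, -0.2]
gripper_width: 0.0611
```

Request:
{"fn": "apply_moves", "kwargs": {
  "slide": [
    [0.32,0.1,0.05],
    [0.32,0.1,0.05],
    [0.25,0.1,0.05],
    [0.2,0.1,0.05],
    [0,0,0],
    [0,0,0]
  ],
  "turn": [
    [0,0,0],
    [0,0,0],
    [0,0,0],
    [0,0,0],
    [0,0,0],
    [0,0,0]
  ],
  "jaw": [0.3,0.3,0.3,0.3,0.3,0.3]
}}

```text
time_s: 1.55
tcp_pos: [0.5422, 0.3834, 0.1801]
eef_rot: [180.0, 0.0, -21.4]
contact_force: [-0.8, 0.6, -0.1]
gripper_width: 0.0616
```

```bash
python3 - <<'E'
from h import *
from plant import r
s=r.get_state();print(s["time_s"],s["tcp_pos"],s["eef_rot"],s["gripper_width"],s["contact_force"])
c=r.capture("wrist");cv2.imwrite("pics/w1.png",c["pixels"]);np.savez("w1.npz",**c);print(c["rvec"],c["tvec"])
print(proj(c,(.562,.371,.015),True), ray(c,(0,0),True)[0])
E
```

```text
1.55 [0.5422132  0.38343907 0.18011544] [ 1.79959365e+02  1.93383733e-02 -2.14312342e+01] 0.06162698147146464 [-0.78839602  0.6350983  -0.09121247]
[-1.65715463  2.43082593  0.38125865] [0.55432541 0.32603503 0.44656051]
[284.84070275 167.94635905] [0.61879533 0.35267787 0.32511914]
```

View pics/w1.png

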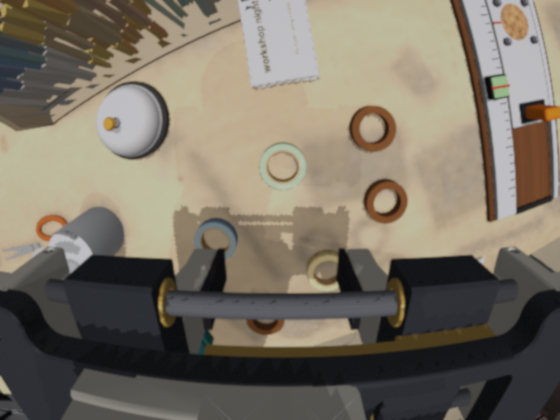

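The green-tinted roll sits at (283,166). The fingers hide part of the blue and yellow rolls, and brown rings lie to the right. I'll check an enlarged crop and fit a circle.

```bash
python3 - <<'E'
from h import *
c=load("w1.npz");im=c["pixels"]
cv2.imwrite("pics/crop3.png",cv2.resize(im[130:205,240:325],None,fx=6,fy=6,interpolation=cv2.INTER_CUBIC))
lab=cv2.cvtColor(im,cv2.COLOR_BGR2LAB).astype(int)
x0,y0=253,136;L=lab[y0:y0+60,x0:x0+60]
m=(L[...,1]<122).astype(np.uint8);print(m.sum(),L[m>0].mean(0))
m=cv2.morphologyEx(m,cv2.MORPH_OPEN,np.ones((2,2)))
k=max(cv2.findContours(m,cv2.RETR_EXTERNAL,cv2.CHAIN_APPROX_NONE)[0],key=cv2.contourArea)
P=np.array([onz(c,q[0]+[x0,y0],.015,True)[:2] for q in k])
(cx,cy),w,a=cv2.fitEllipse((P*1000).astype(np.float32));print(cx,cy,w)
E
```

```text
603 [186.90878939 119.67827529 138.03814262]
563.3675537109375 372.0011901855469 (40.9890022277832, 41.26266860961914)
```

View pics/crop3.png

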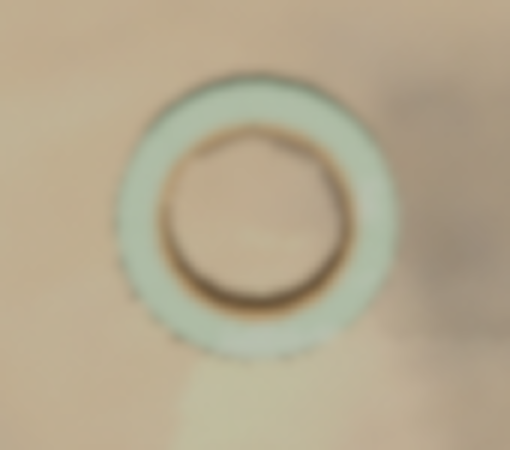

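The crop confirms a green roll, centred at (0.563, 0.372). Its rim fits about 41 mm, against 46 mm nominal with bevels. I'll descend and grip at 5 N.

Request:
{"fn": "apply_moves", "kwargs": {
  "slide": [
    [0.12,0.015,0.2],
    [0.12,0.015,0.2],
    [0,0,0.3],
    [0,0,0.3],
    [0,0,0.25],
    [0,0,0.2],
    [0,0,0.1],
    [0,0,0.07]
  ],
  "turn": [
    [0,0,0],
    [0,0,0],
    [0,0,0],
    [0,0,0],
    [0,0,0],
    [0,0,0],
    [0,0,0],
    [0,0,0]
  ],
  "jaw": [0.3,0.3,0.3,0.3,0.3,0.3,0.3,0.3],
  "newtons": 5
}}

```text
time_s: 2.4
tcp_pos: [0.5629, 0.3731, 0.0181]
eef_rot: [180.0, 0.0, -21.3]
contact_force: [0.7, -0.3, 0.4]
gripper_width: 0.0615
```

Request:
{"fn": "apply_moves", "kwargs": {
  "slide": [
    [0,0,0],
    [0,0,0],
    [0,0,0],
    [0,0,0],
    [0,0,0],
    [0,0,0],
    [0,0,0],
    [0,0,0]
  ],
  "turn": [
    [0,0,0],
    [0,0,0],
    [0,0,0],
    [0,0,0],
    [0,0,0],
    [0,0,0],
    [0,0,0],
    [0,0,0]
  ],
  "jaw": [0.3,0.35,0.38,0.4,0.42,0.44,0.46,0.48],
  "newtons": 5
}}

```text
time_s: 3.2
tcp_pos: [0.5634, 0.3724, 0.0186]
eef_rot: [-180.0, -0.0, -21.4]
contact_force: [0.1, -0.7, 0.5]
gripper_width: 0.0461
```

Request:
{"fn": "apply_moves", "kwargs": {
  "slide": [
    [0,0,0],
    [0,0,0],
    [0,0,0],
    [0,0,0],
    [0,0,-0.1],
    [0,0,-0.2],
    [0,0,-0.2],
    [0,0,0]
  ],
  "turn": [
    [0,0,0],
    [0,0,0],
    [0,0,0],
    [0,0,0],
    [0,0,0],
    [0,0,0],
    [0,0,0],
    [0,0,0]
  ],
  "jaw": [0.52,0.55,0.6,0.6,0.6,0.6,0.6,0.6],
  "newtons": 5
}}

```text
time_s: 4.0
tcp_pos: [0.5648, 0.3737, 0.0724]
eef_rot: [-179.7, -0.1, -21.3]
contact_force: [0.1, 0.7, 0.7]
gripper_width: 0.0446
```

```bash
python3 - <<'E'
from h import *
from plant import r
s=r.get_state();print(s["time_s"],s["tcp_pos"],s["eef_rot"],s["gripper_width"],s["contact_force"])
c=r.capture("scene");cv2.imwrite("pics/s2.png",cv2.resize(c["pixels"][190:380,60:300],None,fx=3,fy=3))
E
```

```text
4.0 [0.56483417 0.37371685 0.07241633] [-1.79733618e+02 -1.36618735e-01 -2.13234243e+01] 0.044630697356636564 [0.14055307 0.7130308  0.6826522 ]
```

View pics/s2.png

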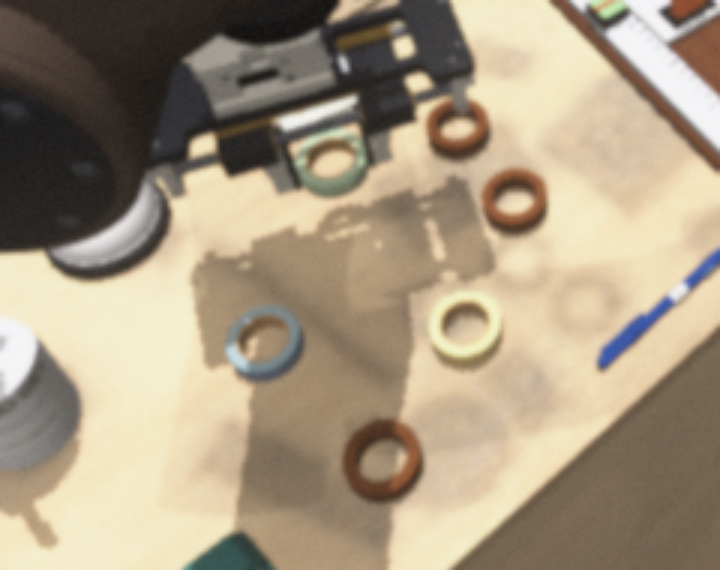

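The roll is held at 44.6 mm width and lifted. I'll rise and turn so the wrist camera faces the robot side, away from the racks.

Request:
{"fn": "apply_moves", "kwargs": {
  "slide": [
    [0,0,-0.3],
    [0,0,-0.3],
    [0,0,-0.3],
    [0,0,-0.1],
    [0,0,0],
    [0,0,0],
    [0,0,0],
    [0,0,0]
  ],
  "turn": [
    [0,0,0.05],
    [0,0,0.095],
    [0,0,0.095],
    [0,0,0.095],
    [0,0,0.095],
    [0,0,0.095],
    [0,0,0.095],
    [0,0,0.095]
  ],
  "jaw": [0.6,0.6,0.6,0.6,0.6,0.6,0.6,0.6]
}}

```text
time_s: 4.85
tcp_pos: [0.5629, 0.372, 0.1679]
eef_rot: [179.9, -0.0, -83.2]
contact_force: [0.4, -0.8, 0.6]
gripper_width: 0.0447
```

Request:
{"fn": "apply_moves", "kwargs": {
  "slide": [
    [0,0,0],
    [0,0,0],
    [0,0,0],
    [0,0,0],
    [0,0,0],
    [0,0,0],
    [0,0,0],
    [0,0,0]
  ],
  "turn": [
    [0,0,0.095],
    [0,0,0.095],
    [0,0,0.095],
    [0,0,0.095],
    [0,0,0.095],
    [0,0,0.095],
    [0,0,0.095],
    [0,0,0.095]
  ],
  "jaw": [0.6,0.6,0.6,0.6,0.6,0.6,0.6,0.6]
}}

```text
time_s: 5.65
tcp_pos: [0.5629, 0.372, 0.1678]
eef_rot: [-180.0, -0.1, -148.5]
contact_force: [-0.4, -0.6, -0.1]
gripper_width: 0.0446
```

Request:
{"fn": "apply_moves", "kwargs": {
  "slide": [
    [0,0,0],
    [0,0,0],
    [0,0,0],
    [0,0,0],
    [0,0,0]
  ],
  "turn": [
    [0,0,0.095],
    [0,0,0.095],
    [0,0,0.095],
    [0,0,0.095],
    [0,0,0.05]
  ],
  "jaw": [0.6,0.6,0.6,0.6,0.6]
}}

```text
time_s: 6.15
tcp_pos: [0.5629, 0.372, 0.1678]
eef_rot: [-179.9, -0.1, 174.6]
contact_force: [0.1, 0.6, -0.8]
gripper_width: 0.0445
```

Request:
{"fn": "apply_moves", "kwargs": {
  "slide": [
    [-0.08,-0.3,0],
    [-0.08,-0.3,0],
    [-0.08,-0.3,0],
    [-0.08,-0.3,0],
    [-0.08,-0.3,0],
    [-0.08,-0.3,0],
    [-0.08,-0.3,0],
    [-0.08,-0.3,0]
  ],
  "turn": [
    [0,0,0],
    [0,0,0],
    [0,0,0],
    [0,0,0],
    [0,0,0],
    [0,0,0],
    [0,0,0],
    [0,0,0]
  ],
  "jaw": [0.6,0.6,0.6,0.6,0.6,0.6,0.6,0.6]
}}

```text
time_s: 6.95
tcp_pos: [0.6054, 0.1262, 0.1681]
eef_rot: [-180.0, -0.1, 174.9]
contact_force: [0.8, 0.9, -0.0]
gripper_width: 0.0447
```

Request:
{"fn": "apply_moves", "kwargs": {
  "slide": [
    [-0.08,-0.3,0],
    [-0.04,-0.3,0],
    [0,0,0],
    [0,0,0]
  ],
  "turn": [
    [0,0,0],
    [0,0,0],
    [0,0,0],
    [0,0,0]
  ],
  "jaw": [0.6,0.6,0.6,0.6]
}}

```text
time_s: 7.35
tcp_pos: [0.6121, 0.066, 0.1682]
eef_rot: [-180.0, -0.0, 174.8]
contact_force: [0.1, -0.7, 0.5]
gripper_width: 0.0449
```

```bash
python3 - <<'E'
from h import *
from plant import r
s=r.get_state();print(s["time_s"],s["tcp_pos"],s["eef_rot"],s["gripper_width"],s["contact_force"])
c=r.capture("wrist");cv2.imwrite("pics/w2.png",c["pixels"]);np.savez("w2.npz",**c);print(ray(c,(0,0),True)[0])
w=load("w1.npz")["pixels"]; cv2.imwrite("pics/w1c.png",cv2.resize(w[0:225,450:560],None,fx=2.6,fy=2.6,interpolation=cv2.INTER_CUBIC))
E
```

```text
7.35 [0.61214408 0.06599082 0.16815181] [-1.79989399e+02 -4.65765058e-02  1.74819473e+02] 0.04486869195786142 [ 0.07091116 -0.71314223  0.5213767 ]
[0.52836104 0.07310925 0.3132107 ]
```

View pics/w2.png

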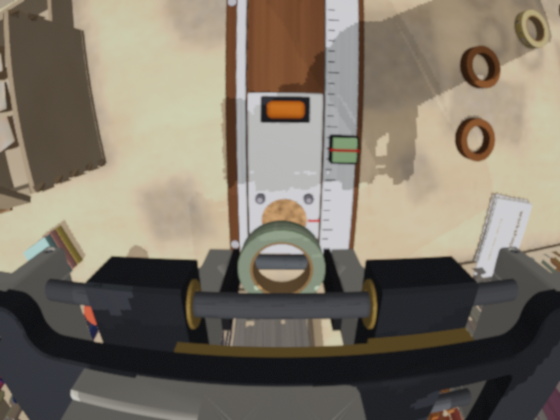

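View pics/w1c.png

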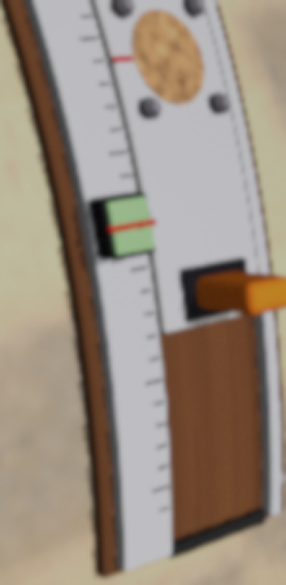

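View w2 shows the pull at (286,110), the sample clip at (345,150) with its red line, the two front nest pins at (260,199) and (308,199), the nest's red line at (313,220), and the green roll held at (281,258). Measuring these.

```bash
python3 - <<'E'
from h import *
c=load("w2.npz");im=c["pixels"]
hsv=cv2.cvtColor(im,cv2.COLOR_BGR2HSV).astype(int);H,S,V=[hsv[...,i] for i in range(3)]
def box(m,x0,x1,y0,y1):
    k=np.zeros(m.shape,bool);k[y0:y1,x0:x1]=m[y0:y1,x0:x1];return k
def com(m): y,x=np.nonzero(m);return np.array([x.mean(),y.mean()]),len(x),(x.min(),x.max(),y.min(),y.max())
def P(name,m,z):
    uv,n,bb=com(m);p=onz(c,uv,z,True);print(name,uv.round(1),n,bb,p.round(4));return p
red=((H<8)|(H>172))&(S>110)
org=(H>5)&(H<20)&(S>180)&(V>120)
pull=P("pull",box(org,255,320,90,130),.058)
sl=P("sample red",box(red,328,362,135,165),.030)
nl=P("nest red",box(red,305,325,210,230),.018)
dark=V<120
p3=P("pinR",box(dark,252,268,192,206),.027);p4=P("pinL",box(dark,301,316,192,206),.027)
# side edges of sample: green
P("sample green",box((H>35)&(H<85)&(S>50),328,362,132,170),.030)
d=p4-p3;print("pin dist",np.hypot(*d[:2]),"yaw from pins",np.degrees(np.arctan2(-d[0],d[1])))
# depth check
for uv in [(286,110),(345,155),(280,160)]:print(uv,c["depth"][uv[1],uv[0]])
for yaw in(-5.0,-5.4):
    a=np.radians(yaw);X=np.array([np.cos(a),np.sin(a)]);Y=np.array([-X[1],X[0]])
    n1=(p3+p4)[:2]/2+.0226*X; n2=pull[:2]+.105*X
    print(yaw,"nest pins",n1,"nest pull",n2,"line travel",(nl-sl)[:2]@X,"pull-based",.105-(sl-pull)[:2]@X, "y of lines",(sl-pull)[:2]@Y,(nl-pull)[:2]@Y)
cv2.imwrite("pics/w2c.png",cv2.resize(im[80:300,225:370],None,fx=2.7,fy=2.7,interpolation=cv2.INTER_CUBIC))
# roll in hand
E
```

```text
pull [285.4 109. ] 614 (np.int64(267), np.int64(304), np.int64(101), np.int64(117)) [0.5304 0.0764 0.058 ]
sample red [344.1 149.9] 53 (np.int64(329), np.int64(359), np.int64(147), np.int64(152)) [0.5703 0.1254 0.03  ]
nest red [318.  220.2] 4 (np.int64(317), np.int64(319), np.int64(220), np.int64(221)) [0.6386 0.0992 0.018 ]
pinR [260.8 195.7] 22 (np.int64(257), np.int64(263), np.int64(194), np.int64(199)) [0.6066 0.0475 0.027 ]
pinL [308.  196.1] 23 (np.int64(305), np.int64(311), np.int64(194), np.int64(198)) [0.6108 0.0905 0.027 ]
sample green [344.  149.3] 544 (np.int64(331), np.int64(357), np.int64(136), np.int64(162)) [0.5698 0.1254 0.03  ]
pin dist 0.043288882797548216 yaw from pins -5.62513334731616
(286, 110) 0.24295634
(345, 155) 0.2817382
(280, 160) 0.2952017
-5.0 nest pins [0.63123216 0.06702725] nest pull [0.63498345 0.06724788] line travel 0.07025570304993084 pull-based 0.06945855586015875 y of lines 0.052294704588795586 0.03212040505772858
-5.4 nest pins [0.63121786 0.06687012] nest pull [0.63491702 0.06651786] line travel 0.07039483300436093 pull-based 0.06982450492502107 y of lines 0.05254155427663886 0.032858219729428435
```

View pics/w2c.png

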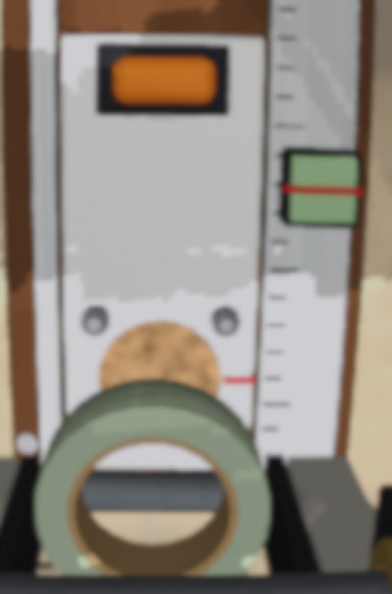

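```bash
python3 - <<'E'
from h import *
c=load("w2.npz")
print(proj(c,(.61214,.06599,.1646),True))
for d in range(0,360,30):
    a=np.radians(d);print(d,proj(c,(.61214+.023*np.cos(a),.06599+.023*np.sin(a),.1646),True).round(1),end=' ')
print([onz(c,u,.027,True).round(4) for u in((260.2,198.5),(308.3,198.9))],onz(c,(313.5,220.5),.018,True))
im=c["pixels"].copy()
for d in range(0,360,5):
    a=np.radians(d);u=proj(c,(.61214+.023*np.cos(a),.06599+.023*np.sin(a),.1646),True); cv2.circle(im,tuple(int(round(v)) for v in u),0,(0,0,255),-1)
cv2.imwrite("pics/w2d.png",cv2.resize(im[190:320,215:350],None,fx=4,fy=4,interpolation=cv2.INTER_CUBIC))
E
```

```text
[281.8935167  274.26293897]
0 [285.6 309.7] 30 [306.  303.6] 60 [320.7 289.4] 90 [325.8 270.4] 120 [319.  251.3] 150 [301.4 237.6] 180 [277.7 233.8] 210 [255.4 241.4] 240 [241.1 257.6] 270 [238.4 277.3] 300 [247.2 295.1] 330 [264.3 306.7] [array([0.6092, 0.0466, 0.027 ]), array([0.6135, 0.0906, 0.027 ])] [0.63842411 0.09478438 0.018     ]
```

View pics/w2d.png

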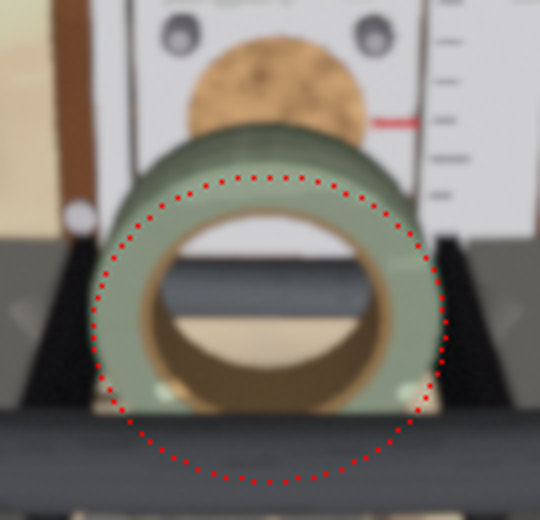

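The in-hand roll appears about 2 mm toward the robot of the TCP, and the nest is at about (0.6347, 0.0667) from the pull, pins and line together. I'll aim the TCP at x≈0.636, stop just above the pins and check.

Request:
{"fn": "apply_moves", "kwargs": {
  "slide": [
    [-0.12,0.015,0.1],
    [-0.12,0.015,0.2],
    [0,0,0.3],
    [0,0,0.25],
    [0,0,0.15],
    [0,0,0.1],
    [0,0,0],
    [0,0,0]
  ],
  "turn": [
    [0,0,0],
    [0,0,0],
    [0,0,0],
    [0,0,0],
    [0,0,0],
    [0,0,0],
    [0,0,0],
    [0,0,0]
  ],
  "jaw": [0.6,0.6,0.6,0.6,0.6,0.6,0.6,0.6]
}}

```text
time_s: 8.2
tcp_pos: [0.6372, 0.0682, 0.0588]
eef_rot: [-180.0, 0.0, 175.0]
contact_force: [1.1, 0.1, -0.9]
gripper_width: 0.0448
```

```bash
python3 - <<'E'
from h import *
from plant import r
s=r.get_state();print(s["time_s"],s["tcp_pos"],s["eef_rot"],s["gripper_width"],s["contact_force"])
c=r.capture("wrist");np.savez("w3.npz",**c)
a=cv2.resize(c["pixels"][130:320,205:360],None,fx=2.9,fy=2.9,interpolation=cv2.INTER_CUBIC)
cv2.imwrite("pics/w3.png",a)
c=r.capture("scene");np.savez("s3.npz",**c);cv2.imwrite("pics/s3.png",cv2.resize(c["pixels"][120:260,200:360],None,fx=4,fy=4,interpolation=cv2.INTER_CUBIC))
E
```

```text
8.2 [0.637157   0.06819283 0.05876378] [-1.79996131e+02  1.98222067e-02  1.74963303e+02] 0.04482480892752733 [ 1.13090491  0.14783472 -0.88353838]
```

View pics/w3.png

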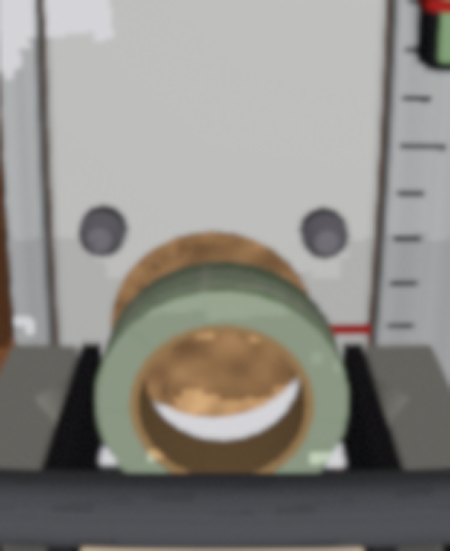

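View pics/s3.png

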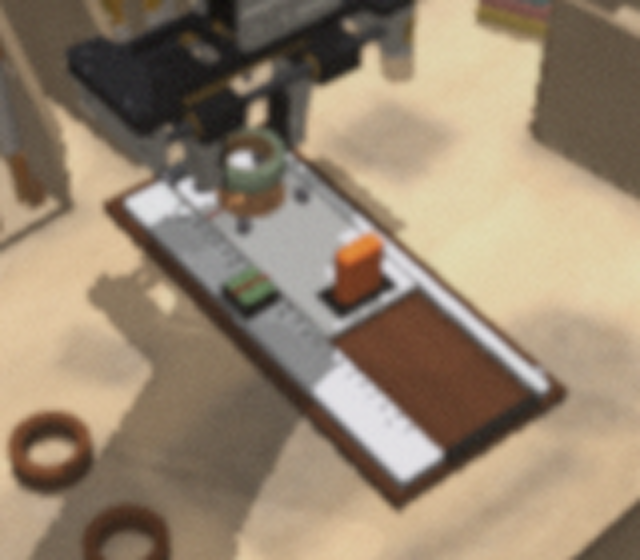

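```bash
python3 - <<'E'
from h import *
c=load("w3.npz");f=lambda x,y:(205+(x+.5)/2.9-.5,130+(y+.5)/2.9-.5)
a=np.radians(-5.4);X=np.array([np.cos(a),np.sin(a)]);Y=np.array([-X[1],X[0]])
pR,pL=[onz(c,f(*q),.027,True)[:2] for q in((103,233),(324,233))]
rl=onz(c,f(350,328),.018,True)[:2]
print("pins",pR,pL,"nest",(pR+pL)/2+.0226*X,"line nest-x", rl@X-((pR+pL)/2)@X)
L,Rr=onz(c,f(95,398),.0552,True)[:2],onz(c,f(350,398),.0552,True)[:2]; print("sides",L,Rr,(L+Rr)/2,np.hypot(*(L-Rr)))
for y,z in((290,.0552),(264,.0402)):
    p=onz(c,f(222,y),z,True)[:2];print("front rim",p,"centre",p+.023*X)
print("TCP view err check", proj(c,(.6372,.0682,.0552),True))
E
```

```text
pins [0.60919061 0.04663329] [0.61304376 0.09028058] nest [0.63361688 0.06633009] line nest-x 0.02446521929137968
sides [0.63099821 0.04556508] [0.63502602 0.09104268] [0.63301212 0.06830388] 0.04565561523485184
front rim [0.61212469 0.07004776] centre [0.63502262 0.06788327]
front rim [0.61292746 0.06999058] centre [0.63582539 0.06782608]
TCP view err check [281.90942026 274.28266512]
```

Roll centre (0.635, 0.068) against nest (0.634–0.635, 0.0665). I'll correct about 1.5 mm in y and lower it.

Request:
{"fn": "apply_moves", "kwargs": {
  "slide": [
    [0.005,-0.015,0],
    [0,0,0.05],
    [0,0,0.05],
    [0,0,0.05],
    [0,0,0.04],
    [0,0,0.02],
    [0,0,0],
    [0,0,0]
  ],
  "turn": [
    [0,0,0],
    [0,0,0],
    [0,0,0],
    [0,0,0],
    [0,0,0],
    [0,0,0],
    [0,0,0],
    [0,0,0]
  ],
  "jaw": [0.6,0.6,0.6,0.6,0.6,0.6,0.6,0.6]
}}

```text
time_s: 9.1
tcp_pos: [0.6361, 0.0663, 0.0375]
eef_rot: [-180.0, -0.0, 174.9]
contact_force: [-0.2, -0.0, -0.6]
gripper_width: 0.0445
```

```bash
python3 - <<'E'
from h import *
from plant import r
s=r.get_state();print(s["time_s"],s["tcp_pos"],s["eef_rot"],s["gripper_width"],s["contact_force"])
c=r.capture("wrist");np.savez("w4.npz",**c)
a=cv2.resize(c["pixels"][130:320,205:360],None,fx=2.9,fy=2.9,interpolation=cv2.INTER_CUBIC)
cv2.imwrite("pics/w4.png",a)
E
```

```text
9.1 [0.63606241 0.06626349 0.03754629] [-1.79995713e+02 -2.28769509e-03  1.74921070e+02] 0.04454456126470393 [-0.2146084  -0.00248033 -0.59028119]
```

View pics/w4.png

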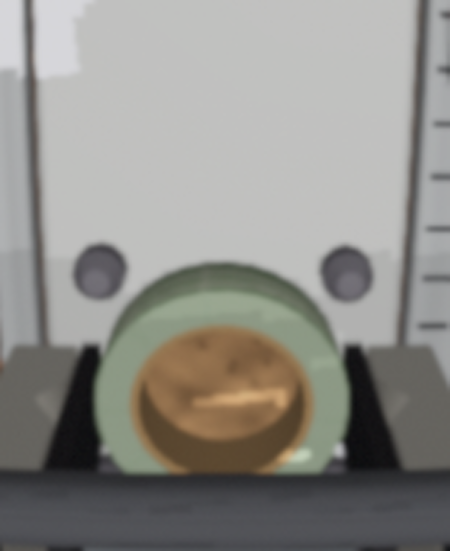

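The roll sits centred between the pins. I'll lower it the last bit and open gently.

Request:
{"fn": "apply_moves", "kwargs": {
  "slide": [
    [0,0,0.01],
    [0,0,0],
    [0,0,0],
    [0,0,0],
    [0,0,0],
    [0,0,0],
    [0,0,0],
    [0,0,0]
  ],
  "turn": [
    [0,0,0],
    [0,0,0],
    [0,0,0],
    [0,0,0],
    [0,0,0],
    [0,0,0],
    [0,0,0],
    [0,0,0]
  ],
  "jaw": [0.6,0.6,0.46,0.44,0.4,0.36,0.32,0.32]
}}

```text
time_s: 9.95
tcp_pos: [0.636, 0.0662, 0.0366]
eef_rot: [180.0, -0.0, 174.9]
contact_force: [-0.6, 0.1, 1.0]
gripper_width: 0.0591
```

Request:
{"fn": "apply_moves", "kwargs": {
  "slide": [
    [0,0,0],
    [0,0,-0.1],
    [0,0,-0.2],
    [0,0,-0.3],
    [0,0,-0.3],
    [0,0,0],
    [0,0,0]
  ],
  "turn": [
    [0,0,0],
    [0,0,0],
    [0,0,0],
    [0,0,0],
    [0,0,0],
    [0,0,0],
    [0,0,0]
  ],
  "jaw": [0.32,0.32,0.32,0.32,0.32,0.32,0.32]
}}

```text
time_s: 10.65
tcp_pos: [0.6365, 0.0665, 0.1281]
eef_rot: [179.9, 0.1, 174.9]
contact_force: [-0.6, 0.1, -0.4]
gripper_width: 0.0593
```

```bash
python3 - <<'E'
from h import *
from plant import r
s=r.get_state();print(s["time_s"],s["tcp_pos"],s["eef_rot"],s["gripper_width"],s["contact_force"])
c=r.capture("wrist");np.savez("w5.npz",**c)
a=cv2.resize(c["pixels"][60:320,205:365],None,fx=2.2,fy=2.2,interpolation=cv2.INTER_CUBIC)
d=r.capture("scene");np.savez("s5.npz",**d)
b=cv2.resize(d["pixels"][120:263,210:310],None,fx=4,fy=4,interpolation=cv2.INTER_CUBIC)
cv2.imwrite("pics/w5.png",np.hstack([a,b]))
print(a.shape,b.shape)
E
```

```text
10.65 [0.63646264 0.06645923 0.1281262 ] [1.79925208e+02 1.27948935e-01 1.74912824e+02] 0.05932773202818086 [-0.58855043  0.08863697 -0.36325917]
(572, 352, 3) (572, 400, 3)
```

View pics/w5.png

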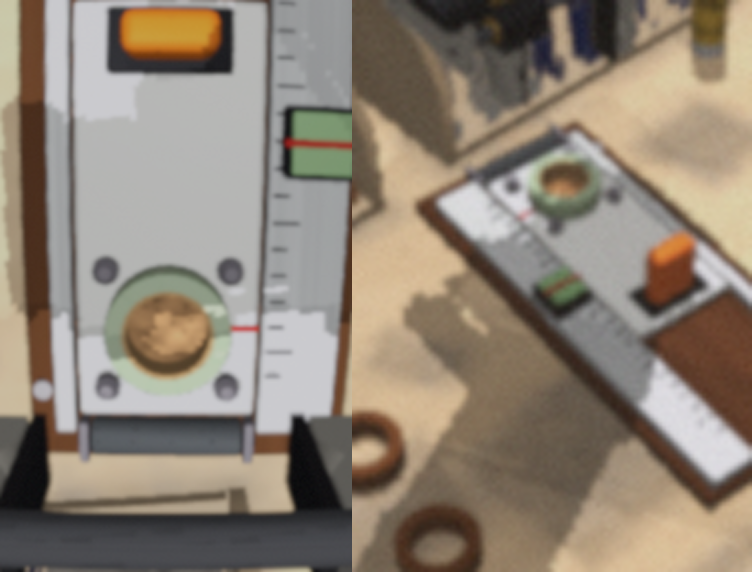

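The roll lies flat between all four pins at (281,209) of the wrist view, with the slide home. I'll remeasure the pull and both red lines.

```bash
cat > m.py <<'E'
from h import *
def meas(c,pz=.058):
    im=c["pixels"];hsv=cv2.cvtColor(im,cv2.COLOR_BGR2HSV).astype(int);H,S,V=[hsv[...,i] for i in range(3)]
    a=np.radians(-5.4);X=np.array([np.cos(a),np.sin(a)]);Y=np.array([-X[1],X[0]])
    red=(((H<6)|(H>172))&(S>90)).astype(np.uint8)
    n,l,st,ce=cv2.connectedComponentsWithStats(red)
    for i in range(1,n):
        if st[i,4]>8 and 200<ce[i][0]<380 and ce[i][1]<300:
            for z in(.018,.030):
                p=onz(c,ce[i],z,True)[:2];print("red",ce[i].round(1),st[i],z,p.round(4),"along X %.4f Y %.4f"%(p@X,p@Y))
    o=((H>6)&(H<22)&(S>170)&(V>110)).astype(np.uint8)
    n,l,st,ce=cv2.connectedComponentsWithStats(o)
    i=1+np.argmax(st[1:,4]*((ce[1:,0]>200)&(ce[1:,0]<360)));p=onz(c,ce[i],pz,True)[:2]
    print("pull",ce[i],st[i],p,"X %.4f Y %.4f"%(p@X,p@Y))
E
python3 - <<'E'
from m import *
meas(load("w2.npz"));print();meas(load("w5.npz"))
E
```

```text
red [331.2 149.4] [329 147   7   6  18] 0.018 [0.5708 0.1155] along X 0.5574 Y 0.1687
red [331.2 149.4] [329 147   7   6  18] 0.03 [0.5691 0.1138] along X 0.5559 Y 0.1668
red [357.6 150.5] [356 149   4   4  10] 0.018 [0.5735 0.1404] along X 0.5578 Y 0.1938
red [357.6 150.5] [356 149   4   4  10] 0.03 [0.5717 0.1377] along X 0.5562 Y 0.1909
red [314.6 220.4] [309 220  11   2  17] 0.018 [0.6384 0.0959] along X 0.6265 Y 0.1556
red [314.6 220.4] [309 220  11   2  17] 0.03 [0.6339 0.095 ] along X 0.6222 Y 0.1542
pull [285.44012945 109.02588997] [267 101  38  17 618] [0.53038407 0.07639818] X 0.5208 Y 0.1260

red [349.6 125.1] [334 122  35   7  72] 0.018 [0.5711 0.1263] along X 0.5567 Y 0.1795
red [349.6 125.1] [334 122  35   7  72] 0.03 [0.5703 0.1238] along X 0.5561 Y 0.1770
red [317.4 208.9] [310 208  13   3  18] 0.018 [0.6383 0.0964] along X 0.6264 Y 0.1560
red [317.4 208.9] [310 208  13   3  18] 0.03 [0.6342 0.0953] along X 0.6225 Y 0.1545
pull [281.88069414  74.39045553] [260  64  45  22 922] [0.53154075 0.0760456 ] X 0.5220 Y 0.1257
```

The travel needed is 70.3 mm: lines 70.3 in both views, pull-based 70.4. I'll go to the pull.

Request:
{"fn": "apply_moves", "kwargs": {
  "slide": [
    [0.2,0,0],
    [0.3,0,0],
    [0.3,0,0],
    [0.2,0,0],
    [0.06,0,0.1],
    [0,0,0.2],
    [0,0,0.2],
    [0,0,0.1]
  ],
  "turn": [
    [0,0,0],
    [0,0,0],
    [0,0,0],
    [0,0,0],
    [0,0,0],
    [0,0,0],
    [0,0,0],
    [0,0,0]
  ],
  "jaw": [0.32,0.32,0.32,0.32,0.32,0.32,0.32,0.32]
}}

```text
time_s: 11.55
tcp_pos: [0.5296, 0.0751, 0.064]
eef_rot: [-179.9, -0.2, 174.9]
contact_force: [-0.3, 0.1, -0.3]
gripper_width: 0.0594
```

Request:
{"fn": "apply_moves", "kwargs": {
  "slide": [
    [0,0,0.1],
    [0,0,0.1],
    [0,0,0.05],
    [0,0,0],
    [0,0,0]
  ],
  "turn": [
    [0,0,0],
    [0,0,0],
    [0,0,0],
    [0,0,0],
    [0,0,0]
  ],
  "jaw": [0.32,0.32,0.32,0.32,0.32]
}}

```text
time_s: 12.05
tcp_pos: [0.5307, 0.0757, 0.0418]
eef_rot: [180.0, 0.0, 174.9]
contact_force: [-0.6, -0.5, 0.2]
gripper_width: 0.0596
```

```bash
python3 - <<'E'
from h import *
from plant import r
s=r.get_state();print(s["time_s"],s["tcp_pos"],s["eef_rot"],s["gripper_width"],s["contact_force"])
d=r.capture("scene");np.savez("s6.npz",**d)
c=r.capture("wrist")
b=cv2.resize(d["pixels"][130:250,220:350],None,fx=3,fy=3,interpolation=cv2.INTER_CUBIC)
cv2.imwrite("pics/s6.png",np.hstack([b,cv2.resize(c["pixels"][200:320,200:360],(400,360))]))
E
```

```text
12.05 [0.53072471 0.07571714 0.04182328] [1.79992960e+02 2.28940333e-02 1.74925339e+02] 0.05964105636101139 [-0.61639651 -0.47706702  0.20606599]
```

View pics/s6.png

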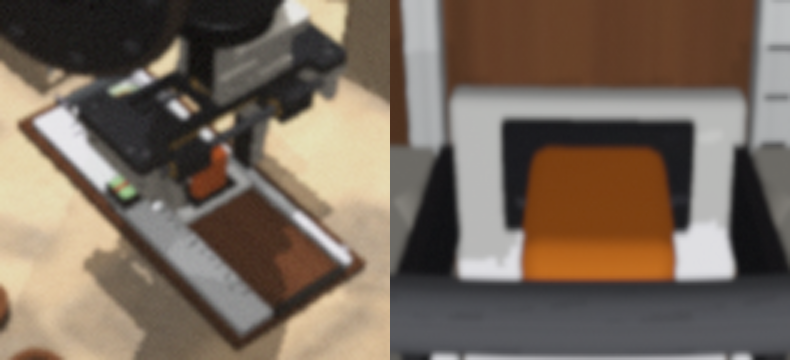

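The pull is centred between the fingers. I'll close gradually with 25 N.

Request:
{"fn": "apply_moves", "kwargs": {
  "slide": [
    [0,0,0],
    [0,0,0],
    [0,0,0],
    [0,0,0],
    [0,0,0],
    [0,0,0],
    [0,0,0],
    [0,0,0]
  ],
  "turn": [
    [0,0,0],
    [0,0,0],
    [0,0,0],
    [0,0,0],
    [0,0,0],
    [0,0,0],
    [0,0,0],
    [0,0,0]
  ],
  "jaw": [0.45,0.55,0.6,0.64,0.67,0.75,0.8,0.8],
  "newtons": 25
}}

```text
time_s: 12.95
tcp_pos: [0.5306, 0.0766, 0.0416]
eef_rot: [179.9, 0.0, 174.9]
contact_force: [-1.2, 5.4, 0.7]
gripper_width: 0.0297
```

Request:
{"fn": "apply_moves", "kwargs": {
  "slide": [
    [0.02,0.003,0],
    [0.04,0.001,0],
    [0.05,0.001,0],
    [0.05,0,0],
    [0.05,0,0],
    [0.05,0,0],
    [0.05,0,0],
    [0.05,0,0]
  ],
  "turn": [
    [0,0,0],
    [0,0,0],
    [0,0,0],
    [0,0,0],
    [0,0,0],
    [0,0,0],
    [0,0,0],
    [0,0,0]
  ],
  "jaw": [0.8,0.8,0.8,0.8,0.8,0.8,0.8,0.8],
  "newtons": 30
}}

```text
time_s: 13.75
tcp_pos: [0.495, 0.0801, 0.0417]
eef_rot: [179.9, 0.1, 174.9]
contact_force: [4.6, 4.8, -6.9]
gripper_width: 0.0301
```

Request:
{"fn": "apply_moves", "kwargs": {
  "slide": [
    [0.05,0,0],
    [0.05,0,0],
    [0.05,0,0],
    [0.05,0,0],
    [0.05,0,0],
    [0.03,0,0],
    [0.02,0,0],
    [0,0,0]
  ],
  "turn": [
    [0,0,0],
    [0,0,0],
    [0,0,0],
    [0,0,0],
    [0,0,0],
    [0,0,0],
    [0,0,0],
    [0,0,0]
  ],
  "jaw": [0.8,0.8,0.8,0.8,0.8,0.8,0.8,0.8]
}}

```text
time_s: 14.55
tcp_pos: [0.4653, 0.083, 0.0417]
eef_rot: [179.9, 0.1, 174.9]
contact_force: [5.5, 6.6, -8.2]
gripper_width: 0.03
```

Request:
{"fn": "apply_moves", "kwargs": {
  "slide": [
    [0,0,0],
    [0,0,0],
    [0,0,0]
  ],
  "turn": [
    [0,0,0],
    [0,0,0],
    [0,0,0]
  ],
  "jaw": [0.8,0.8,0.8]
}}

```text
time_s: 14.85
tcp_pos: [0.4655, 0.083, 0.0417]
eef_rot: [179.9, 0.1, 174.9]
contact_force: [4.2, 4.9, -7.7]
gripper_width: 0.0296
```

```bash
python3 - <<'E'
from h import *
from plant import r
s=r.get_state();print(s["time_s"],s["tcp_pos"],s["eef_rot"],s["gripper_width"],s["contact_force"])
a=np.radians(-5.4);print("travel by tcp",(np.array([.5306,.0766])-s["tcp_pos"][:2])@[np.cos(a),np.sin(a)])
c=r.capture("wrist");np.savez("w7.npz",**c);d=r.capture("scene");np.savez("s7.npz",**d);t=r.capture("top");np.savez("t7.npz",**t)
b=cv2.resize(d["pixels"][130:250,210:340],(520,480),interpolation=cv2.INTER_CUBIC)
b2=cv2.resize(t["pixels"][145:265,260:330],(280,480),interpolation=cv2.INTER_CUBIC)
cv2.imwrite("pics/s7.png",np.hstack([b,b2]));cv2.imwrite("pics/w7.png",c["pixels"])
E
```

```text
14.85 [0.46553996 0.08296871 0.04167834] [1.79898006e+02 1.15995627e-01 1.74935558e+02] 0.02958827075838643 [ 4.19994077  4.94095955 -7.69475181]
travel by tcp 0.0653706519711393
```

View pics/s7.png

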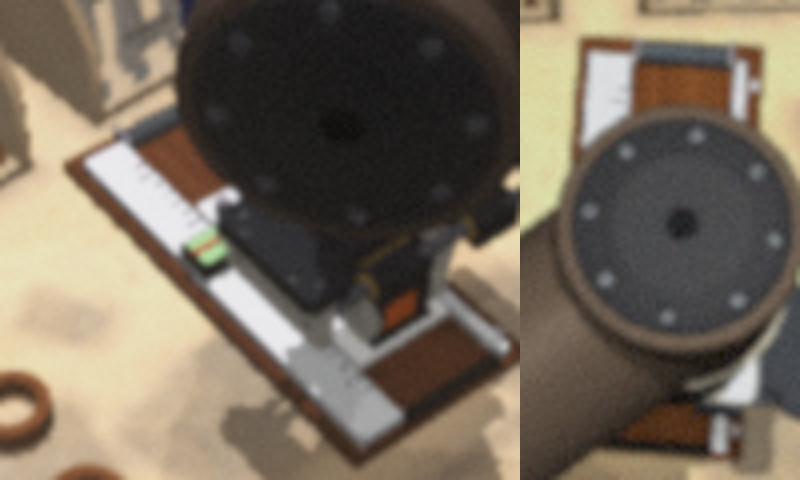

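View pics/w7.png

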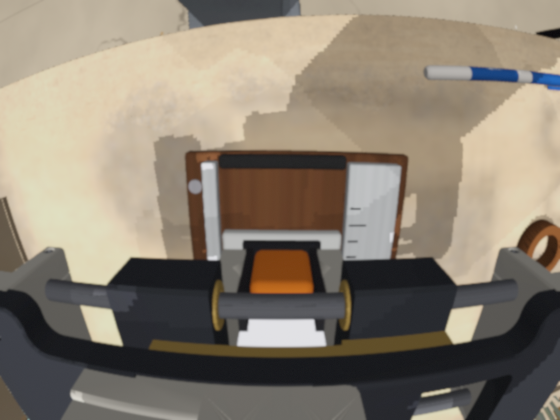

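The TCP has moved 65.4 mm. I'll check for slip by measuring the carriage's front edge in the wrist view now against home.

```bash
python3 - <<'E'
from m import *
a=np.radians(-5.4);X=np.array([np.cos(a),np.sin(a)])
# front edge brown->white: strongest gradient along columns
def edge(n,cols,lo,hi):
    c=load(n);g=cv2.GaussianBlur(c["pixels"],(3,3),0)[...,0].astype(float)
    out=[]
    for u in cols:
        col=g[lo:hi,u];d=np.diff(col);k=int(np.argmax(d))
        v=lo+k+.5
        if 0<k<len(d)-1:
            q=d[k-1]-2*d[k]+d[k+1]; v+=.5*(d[k-1]-d[k+1])/q if q else 0
        out.append(onz(c,(u,v),.018,True)[:2]@X)
    return np.round(out,4)
h=edge("w2.npz",range(255,320,8),80,105);h5=edge("w5.npz",range(250,320,10),45,72);n=edge("w7.npz",range(232,334,12),215,250)
print(h,np.median(h));print(h5,np.median(h5));print(n,np.median(n))
print(np.median(h)-np.median(n))
c=load("w7.npz");meas(c)
d=load("s7.npz");s5=load("s5.npz")
cv2.imwrite("pics/s7b.png",cv2.resize(d["pixels"][165:215,240:300],None,fx=10,fy=10,interpolation=cv2.INTER_CUBIC))
E
```

```text
[0.5055 0.5054 0.5055 0.5057 0.5056 0.5056 0.5056 0.5059 0.5059] 0.5056
[0.5058 0.5057 0.5057 0.5059 0.5056 0.5058 0.5058] 0.5058
[0.4385 0.4385 0.4384 0.4386 0.4386 0.4387 0.4387 0.4387 0.4387] 0.4386
0.06700000000000006
pull [281.27430998 272.55881104] [ 250  251   63   42 2355] [0.45339123 0.08369891] X 0.4435 Y 0.1260
```

View pics/s7b.png

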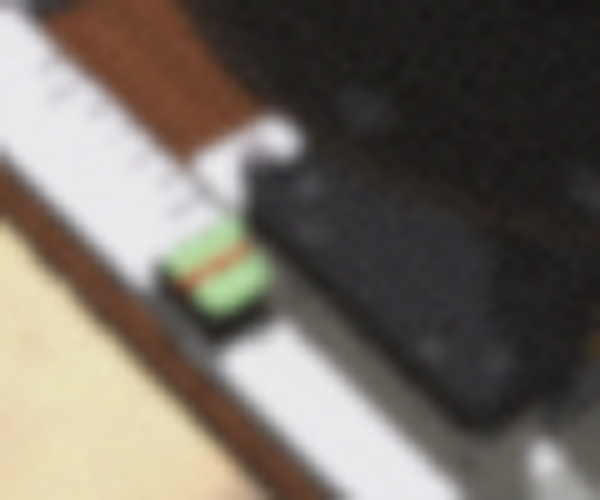

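```bash
python3 - <<'E'
from m import *
a=np.radians(-5.4);X=np.array([np.cos(a),np.sin(a)])
for n in("w3.npz","w4.npz","w5.npz","w2.npz"):
    c=load(n);u,v=proj(c,(.505*X[0]-.126*X[1]*1.0,.505*X[1]+.126*X[0],.018),True)
    g=cv2.GaussianBlur(c["pixels"],(3,3),0)[...,0].astype(float);out=[]
    lo=max(int(v)-22,0);hi=int(v)+22
    for uu in range(int(u)-30,int(u)+31,6):
        d=np.diff(g[lo:hi,uu]);k=int(np.argmax(d));out.append(onz(c,(uu,lo+k+.5),.018,True)[:2]@X)
    print(n,ray(c,(0,0),True)[0].round(3),(u,v),np.round(out,4))
    meas(c)
E
```

```text
w3.npz [0.553 0.075 0.204] (np.float64(279.8748617103973), np.float64(39.690434216672)) [0.5059 0.5054 0.5054 0.5055 0.5055 0.5055 0.5061 0.5054 0.5059 0.5059
 0.5057]
red [369.7 132.2] [349 127  49  10 162] 0.018 [0.5713 0.1254] along X 0.5570 Y 0.1786
red [369.7 132.2] [349 127  49  10 162] 0.03 [0.5701 0.1221] along X 0.5561 Y 0.1752
red [326.2 243.1] [319 242  14   3  37] 0.018 [0.6385 0.0962] along X 0.6266 Y 0.1558
red [326.2 243.1] [319 242  14   3  37] 0.03 [0.633  0.0948] along X 0.6213 Y 0.1539
pull [278.73385519  59.8909002 ] [ 246   44   67   34 2044] [0.53217911 0.07599338] X 0.5227 Y 0.1257
w4.npz [0.552 0.073 0.183] (np.float64(283.64378377401323), np.float64(33.07751074969988)) [0.5088 0.5073 0.5084 0.5079 0.5068 0.5074 0.5068 0.5073 0.5072 0.5082
 0.5075]
pull [282.67759944  53.67341242] [ 245   34   78   42 2866] [0.53188025 0.07568861] X 0.5224 Y 0.1254
w5.npz [0.552 0.073 0.273] (np.float64(282.1321444875205), np.float64(57.876584910468296)) [0.5061 0.5054 0.5055 0.5055 0.5055 0.5055 0.5055 0.5062 0.5061 0.506
 0.5058]
red [349.6 125.1] [334 122  35   7  72] 0.018
[... 472 characters left out ...]
92597636)) [0.5051 0.5051 0.5052 0.5052 0.5061 0.5052 0.5052 0.506  0.5059 0.5058
 0.5057]
red [331.2 149.4] [329 147   7   6  18] 0.018 [0.5708 0.1155] along X 0.5574 Y 0.1687
red [331.2 149.4] [329 147   7   6  18] 0.03 [0.5691 0.1138] along X 0.5559 Y 0.1668
red [357.6 150.5] [356 149   4   4  10] 0.018 [0.5735 0.1404] along X 0.5578 Y 0.1938
red [357.6 150.5] [356 149   4   4  10] 0.03 [0.5717 0.1377] along X 0.5562 Y 0.1909
red [314.6 220.4] [309 220  11   2  17] 0.018 [0.6384 0.0959] along X 0.6265 Y 0.1556
red [314.6 220.4] [309 220  11   2  17] 0.03 [0.6339 0.095 ] along X 0.6222 Y 0.1542
pull [285.44012945 109.02588997] [267 101  38  17 618] [0.53038407 0.07639818] X 0.5208 Y 0.1260
```

```bash
python3 - <<'E'
from m import *
a=np.radians(-5.4);X=np.array([np.cos(a),np.sin(a)]);Y=np.array([-X[1],X[0]])
c=load("w5.npz")
for q in((80,413),(160,415),(245,417)):
    p=onz(c,(205+q[0]/2.2,60+q[1]/2.2),.018,True)[:2];print("w5 rear",p@X,p@Y)
d=load("s7.npz")
# sample line and rear edge in scene
for nm,q,z in(("rear",(198,160),.018),("rear",(225,143),.018),("rear",(255,125),.018),("sampleline",(195,279),.030),("sampleline",(225,262),.03),("sampleline",(245,250),.03)):
    p=onz(d,(240+q[0]/10-.45,165+q[1]/10-.45),z)[:2];print(nm,p,p@X,p@Y)
e=load("s5.npz")
cv2.imwrite("pics/s5b.png",cv2.resize(e["pixels"][150:205,230:290],None,fx=10,fy=10,interpolation=cv2.INTER_CUBIC))
E
```

```text
w5 rear 0.6621138812900487 0.09161227607221588
w5 rear 0.6626478563977594 0.1231599136205641
w5 rear 0.6635229102916215 0.15671261922883087
rear [0.6085403 0.1009198] 0.5963421809178038 0.1577406111723029
rear [0.6083349  0.09224029] 0.5969545147256207 0.1490802920231393
rear [0.60787981 0.08271836] 0.5973975319623931 0.13955779898445034
sampleline [0.57165045 0.13477614] 0.5564298927300055 0.18797505530865186
sampleline [0.57086409 0.12607909] 0.5564654890890103 0.17924260217061108
sampleline [0.57049277 0.12009844] 0.5566586390530367 0.17325354749292196
```

View pics/s5b.png

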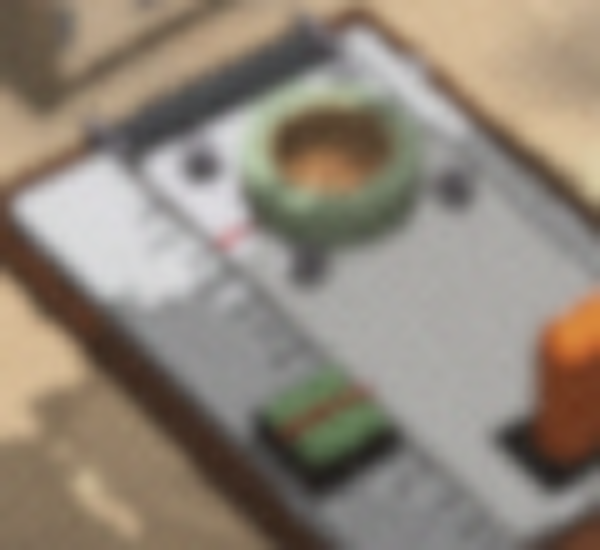

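Two checks put the travel at 65.4–65.6 mm: the TCP, and the carriage's rear edge against the sample line in the scene view. The wrist reading of 67.0 mm catches the bottom of the front face, which the camera only sees from this side. About 4.8 mm remains.

Request:
{"fn": "apply_moves", "kwargs": {
  "slide": [
    [0.016,0,0],
    [0.016,0,0],
    [0.016,0,0],
    [0,0,0],
    [0,0,0],
    [0,0,0],
    [0,0,0]
  ],
  "turn": [
    [0,0,0],
    [0,0,0],
    [0,0,0],
    [0,0,0],
    [0,0,0],
    [0,0,0],
    [0,0,0]
  ],
  "jaw": [0.8,0.8,0.8,0.8,0.8,0.8,0.8]
}}

```text
time_s: 15.7
tcp_pos: [0.4608, 0.0834, 0.0417]
eef_rot: [179.9, 0.1, 174.9]
contact_force: [5.1, 5.8, -8.8]
gripper_width: 0.0299
```

```bash
python3 - <<'E'
from m import *
from plant import r
s=r.get_state();print(s["time_s"],s["tcp_pos"],s["gripper_width"],s["contact_force"])
a=np.radians(-5.4);X=np.array([np.cos(a),np.sin(a)]);print("travel by tcp",(np.array([.5306,.0766])-s["tcp_pos"][:2])@X)
d=r.capture("scene");np.savez("s8.npz",**d)
cv2.imwrite("pics/s8b.png",cv2.resize(d["pixels"][165:215,240:300],None,fx=10,fy=10,interpolation=cv2.INTER_CUBIC))
t=r.capture("top");cv2.imwrite("pics/t8.png",t["pixels"])
E
```

```text
15.7 [0.46081386 0.08344258 0.04168345] 0.02989598236044259 [ 5.12911984  5.81393808 -8.78580608]
travel by tcp 0.07012036844172985
```

View pics/s8b.png

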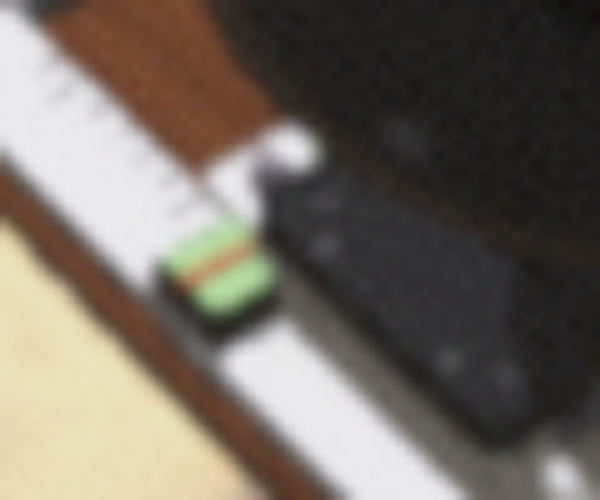

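View pics/t8.png

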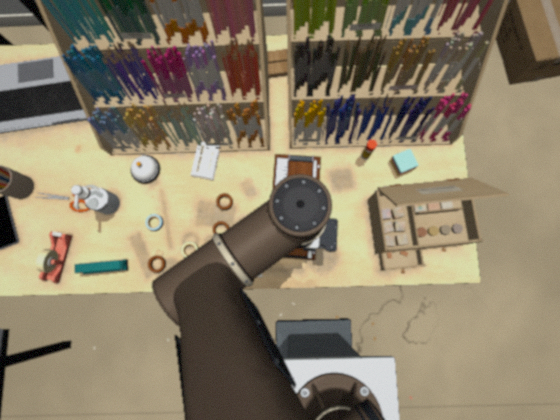

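```bash
python3 - <<'E'
from m import *
a=np.radians(-5.4);X=np.array([np.cos(a),np.sin(a)]);Y=np.array([-X[1],X[0]])
def edge(n):
    d=load(n);g=cv2.GaussianBlur(d["pixels"],(3,3),0)[...,0].astype(np.float32);out=[]
    for y in(.139,.143,.147,.151):   # walk along -X over brown->white at carriage rear
        xs=np.arange(.605,.580,-.0002);v=[]
        for x in xs:
            P=np.r_[x*X+y*Y,.018];u=proj(d,P);v.append(cv2.getRectSubPix(g,(1,1),(float(u[0]),float(u[1])))[0,0])
        k=np.argmax(np.diff(cv2.GaussianBlur(np.array(v,np.float32)[:,None],(1,9),0).ravel()));out.append(xs[k])
    return np.round(out,4)
print(edge("s7.npz"),edge("s8.npz"))
E
```

```text
[0.598  0.5994 0.5986 0.5988] [0.5934 0.5926 0.5942 0.5932]
```

Request:
{"fn": "apply_moves", "kwargs": {
  "slide": [
    [0.003,0,0],
    [0,0,0],
    [0,0,0],
    [0,0,0],
    [0,0,0]
  ],
  "turn": [
    [0,0,0],
    [0,0,0],
    [0,0,0],
    [0,0,0],
    [0,0,0]
  ],
  "jaw": [0.8,0.8,0.8,0.8,0.8]
}}

```text
time_s: 16.3
tcp_pos: [0.4606, 0.0835, 0.0417]
eef_rot: [179.9, 0.1, 174.9]
contact_force: [5.9, 6.0, -8.7]
gripper_width: 0.0299
```

```bash
python3 - <<'E'
from m import *
from plant import r
s=r.get_state();print(s["time_s"],s["tcp_pos"],s["gripper_width"],s["contact_force"],s["qd"].round(2))
a=np.radians(-5.4);X=np.array([np.cos(a),np.sin(a)]);print("travel by tcp",(np.array([.5306,.0766])-s["tcp_pos"][:2])@X)
print(r.close_job())
E
```

```text
16.3 [0.46055439 0.08347401 0.04167089] 0.029869579218643298 [ 5.86499307  5.97844704 -8.74905077] [ 0.04  0.05  0.02  0.09  0.02 -0.06]
travel by tcp 0.07038164771940617
the job is handed in; nothing more can be done
None
```

The green-striped roll is in the nest and the slide is pulled out about 70.4 mm to the sample mark. I handed the job in at 16.3 s with the gripper still holding the orange pull.

- **Roll:** I picked it up with the grip set to 5 N and set it down with the slide home. A picture afterwards showed it flat between all four pins. The grip value is the commanded one; I had no separate measurement of the squeeze.
- **Pull:** I gripped the orange pull with 30 N and drew it out slowly. At hand-in the pull was still 29.9 mm wide in the jaws with no sign of slipping, and the force on the tool was about 12 N.
- **Mark:** The needed travel measured 70.3–70.4 mm, and the arm's own position read 70.4 mm at the end.

**Checks that disagreed or could not be made:**
- The carriage's rear edge in the scene camera suggested about 69 to 70.6 mm of travel.
- An earlier wrist reading of the front edge came out 1.6 mm long. I put that down to the camera seeing the lower edge of the front face.
- The gripper hid the nest's red line and the roll at the end, so I could not compare the two lines directly. I also did not see the roll again after the pull.
- In the last top view the blue roll looked unmoved. The arm partly covered the yellow roll and hid the pen. Nothing went near them.

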